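# Last clamp of the glue-up, held open over the edge

### The job

The hardwood strip has just been glued along the panel's top edge and the last spring clamp goes on at the blue tape in the middle: first take the blue squeeze bottle out of the way and stand it upright on the bench at least a hand's width from the panel. Then pinch the red-handled clamp on the rack open, lift it off and bring it down square over the panel's top edge at the tape, so that its pads hang level with the hardwood strip, one on each side, wide open and not touching the panel. Finish while holding it squeezed open there, since I still have to line up the strip before it may bite; do not bump the panel, and leave everything else where it is.

Things in the scene. Friction and masses are not known exactly. Their poses are not given: they have to be found in the camera images.
- panel: Fixed glue-up: upright plywood panel 360 mm long, dark hardwood strip 30 mm tall glued along the top of its robot-side face; top edge 20 mm thick in all. Stands in two slotted feet (93 mm across, 46 mm tall, 125 mm either side of the middle). Two black clamps sit on it 155 mm either side, tops 200 mm up. Origin on the bench under the middle; y along the panel, x across it to the far side, z up.
- panel_mark (a point): Middle of the panel's top edge (centre of its 20 mm thickness, 100 mm above the bench), where a 16 mm wide strip of blue tape is folded over the edge. Axes as panel.
- rack: Fixed clamp rack: plank base 75x290x14 mm with an upright wooden batten 12 mm thick, 270 mm long, top edge 112 mm above the bench. Origin on the bench under its middle; y along the batten, x across it, z up. Three equal spring clamps are clipped on from above, about 80 mm apart, handles up, in any order: use the red-handled one; the two black-handled ones do not move.
- clamp: Red-handled spring clamp, 130 g, on the rack: two levers on a pivot with a coil spring, orange jaw pads. Origin on the pivot, 35 mm above the batten; x across the clamp (closing line), y along the pivot, z up to the handles. The frame belongs to the +x lever, so an evenly opened clamp reads a lean of half the joint value about y. Handle ends: 62 mm above the pivot, 21 mm wide.
- clamp_lever (a joint): Opening of the red clamp, rad: 0 on the 12 mm batten, -0.24 shut, 0.62 fully open (stop). Pinching the handle ends along x opens it: 64 mm over their outsides at 0, 24 mm at 0.62 (then parallel, 67 mm above the pivot). Takes 7 N to begin, 11 N at full opening; more does no harm. Let go, it snaps shut. Each rad spreads the jaw pads by about 50 mm.
- jaw_a (a point): Middle of the inner face of the jaw pad (18 mm wide, 17 mm tall) on the red clamp's +x lever: 50 mm below the pivot on the rack; fully open 46 mm below it and 21 mm from the clamp's middle plane.
- jaw_b (a point): The same on the other jaw pad.
- blue_bottle: Blue squeeze bottle with a pointed nozzle, 53 mm across, 126 mm tall, 140 g, standing close to the robot-side face of the panel at its middle. Its body is straight-sided to about 70 mm. Origin at the centre of its underside, z up.
- tape_measure: Bystander: yellow tape measure, 66x80x38 mm. Origin under its centre.
- masking_tape: Bystander: roll of beige masking tape, 96 mm across, 24 mm high, lying flat. Origin under its centre.
- sanding_block: Bystander: wooden sanding block, 47x94x22 mm. Origin under its centre.
Not all that is in view belongs to the job. What is shaped like the clamp but purple or turquoise is not meant.

How it is judged:
By the outcome, as a careful person would: the job done as asked, in the order asked, and still so for the second after the job is handed in, while the arm keeps its last pose, push and grip.
It also fails if it takes over 56 s, if anything falls off the work surface, if the arm or the gripper's body presses on something with over 40 N, if the wrist force passes 120 N, or if a joint passes its speed limit or range.

### The arm

A 6-joint arm with a two-finger parallel gripper is mounted at the origin on a cart in front of the work surface, level with it; the furniture and walls round the work are solid. World frame = base frame: x ahead of the robot, y to its left, z up, the work surface at z = 0. Lengths are in m, angles in rad, forces in N, time in s.
With the tool pointing down it reaches from about 0.3 to 0.775 m from the base axis. Payload 14.6 kg.
Tool frame: the origin (TCP) lies on the mounting face of the last link; the fingertips stand 199 mm ahead of it and the grasp point (between the pads) lies 180 mm ahead of it; z points along the fingers, y is the line along which they close (so a half turn about z gives the same grasp; the last joint's range is limited). The gripper opens to 94 mm and grips with 3 to 60 N. Pads are 16 mm wide; open, the fingers measure 119 mm over their backs; the gripper's body (75 mm by 177 mm) begins 78 mm behind the grasp point.
Start: joints at [1.15, 0.3, 1.521, -0, 1.321, -0.067], TCP at [0.191, 0.516, 0.405] pointing down, gripper open.
Joint ranges: [-3.03, 3.03], [-0.79, 2.21], [0.23, 2.52], [-1.04, 4.18], [0, 3.07], [-2.55, 2.55]. Speed limits (rad/s): [2.22, 2.22, 2.57, 3.14, 3.14, 3.14].

### API

Orientations are given as [roll, pitch, yaw] about the fixed x, y, z axes, in that order (R = Rz(yaw) Ry(pitch) Rx(roll)).
In Python, from station import telemetry, cams, workorder, finder gives the robot as it stands.
- The arm moves only by the tool jog_arm, never from a script. Its argument "rows" is a list of rows, each an object with "gripper": the finger opening in m, from 0 to 0.094; "slide": the shift along the tool's x, y, z in m, a list of three; "spin": the turn about the tool's z in rad. In form: [{"gripper": gripper, "slide": [tx, ty, tz], "spin": spin}, ...]. A call has 1 to 8 rows; each row is the pose to reach, as a shift and turn from the pose commanded when the call began, along the tool's axes at that moment; what a row does not reach only later rows make up. A row lasts 1/10 s, in which the tool goes at most 50 mm and 8.59 degrees, less where a joint would pass 70% of its speed; a pose out of reach is approached as far as the arm can. A call with a gripper value outside its range is refused whole. The fingers move at their own pace and stop on an object; "squeeze" is the grip in N (left out, the last holds). Time passes only in rows, so rows that repeat a pose let the fingers close. It gives the time, the measured TCP pose, the force, the opening and the grip force at its end, in the units of the state.
- telemetry.get_obs(): the state, without advancing time (a new reading comes with each control period).
- cams.camera(name): name is "scene" or "top" or "wrist"; returns (picture, depth): 480x640x3 uint8, red, green, blue; 480x640 float32, m along the optical axis (not along the pixel's ray), 0 where there is no reading.
- cams.camera_info(name): a dict with "camera_matrix" (3x3 intrinsics, pixels), "k1" (the pictures are not rectified: a ray, as slopes to the right and down, at radius r is drawn at 1 + k1 r^2 times it, then the intrinsics apply), "R" (3x3) and "t" (3): a world point X has camera coordinates R X + t; the wrist camera has in their place "tool_from_camera" (4x4, takes a point from camera to tool coordinates, whose origin is the TCP and whose axes are the flange's). Camera axes: x right, y down, z forward; pixel columns grow to the right and rows downward; lengths in m; the calibration is good to about 2 mm. A picture is of the moment at which its call begins: read the wrist's pose just before it. camera_info takes no time and is no camera call.
- workorder.hand_in(): hands the job in; it is judged then, once.
Trained networks look in the newest picture that a camera, given by its name, has taken for a name from the list of things; names that differ only in an ending like _2 or _b are one class to them, and where a whole thing is asked for, a point or a joint stands for the part that bears it (a point fixed in the world has none). Each returns a list of dicts, best first, with "confidence" (0 to 1); they miss things now and then, are a little off and sometimes report something else, mostly with a low value. They report only what shows in the picture. A call takes as long as a camera call. They do not tell look-alikes from the thing itself.
- finder.find_in(target, camera): "point" ([x, y, z] in m, in world coordinates, good to about 4 mm: the middle of the surface that is visible of it).
- finder.masks_of(target, camera): "region" (480x640 bool, what is visible of it).
The state is a dict: "time_s": time; "qpos": joint angles; "joint_vel": joint speeds; "tau": joint torques, N m; "ee_pos": TCP position; "eef_rot": TCP orientation; "force": force on the tool from outside, world axes, zero at the start; "moment": the same for the moment, N m; "grip_width": finger opening in m; "grip_force": force on a finger pad.
Only numpy, scipy, OpenCV 4.12 (cv2) and the standard library are available. Lean on these libraries where they do the work, as an engineer would, in place of code of your own. Each camera call takes 0.05 s, during which the arm holds its last target. There are 200 camera calls.

## Working session

There is one attempt and no reset: what is moved stays moved. The work goes in short steps, Python scripts to look and compute and a tool call to move; the robot and the scene stay as the last step left them, time stands still between calls to the robot, and variables do not carry over. Pictures are saved under pics/ and viewed, at most 10 in all, crops included, and the job is handed in when it is done.

Besides the shell and the picture viewer there is one more tool, called after "Request:" in YAML: its name, and indented under it one key for each argument. jog_arm: Moves the arm, as the interface text tells. Its arguments: {"type":"object","properties":{"rows":{"type":"array","items":{"type":"object","properties":{"gripper":{"type":"number"},"slide":{"type":"array","items":{"type":"number"}},"spin":{"type":"number"}}}},"squeeze":{"type":"number"}},"required":["rows"]}

```bash
ls; mkdir -p pics
cat > h.py <<'E'
import numpy as np, cv2
from station import telemetry, cams, workorder, finder
from scipy.spatial.transform import Rotation as Ro
def cloud(cam):
    o=telemetry.get_obs(); img,d=cams.camera(cam); I=cams.camera_info(cam)
    K=np.array(I["camera_matrix"]); v,u=np.mgrid[0:480,0:640]
    p=cv2.undistortPoints(np.stack([u,v],-1).reshape(-1,1,2).astype(float),K,np.array([I["k1"],0,0,0.])).reshape(480,640,2)
    P=np.dstack([p[...,0]*d,p[...,1]*d,d]).astype(float)
    if "R" in I: W=(P-np.array(I["t"]).ravel())@np.array(I["R"])
    else:
        T=np.array(I["tool_from_camera"]); W=P@T[:3,:3].T+T[:3,3]
        W=W@Ro.from_euler("xyz",o["eef_rot"]).as_matrix().T+np.array(o["ee_pos"])
    W[d<=0]=np.nan
    return img,W
def save(n,img): cv2.imwrite("pics/"+n,cv2.cvtColor(np.ascontiguousarray(img),cv2.COLOR_RGB2BGR))
E
python3 - <<'E'
from h import *
print(telemetry.get_obs())
ims=[]
for c in ["scene","top"]:
    img,W=cloud(c); save(c+".png",img); np.savez("pics/"+c,img=img,W=W)
    for t in ["panel","rack","clamp","blue_bottle","tape_measure","masking_tape","sanding_block"]:
        for f in finder.find_in(t,c): print(c,t,np.round(f["point"],3),round(f["confidence"],2))
E
```

```text
pics
{'time_s': 0.0, 'qpos': array([ 1.15037972e+00,  3.00470773e-01,  1.52158510e+00,  2.52537302e-05,
        1.32069580e+00, -6.66416268e-02]), 'joint_vel': array([ 1.71174744e-03, -1.05492159e-03,  4.65791004e-04, -6.99958888e-04,
       -9.41697390e-04,  8.03319535e-05]), 'tau': array([-7.35697677e-05, -5.31809020e+01, -3.52737021e+01,  7.09070452e-02,
        2.44987925e-02, -3.48850813e-05]), 'ee_pos': array([0.1905518 , 0.51590062, 0.40408468]), 'eef_rot': array([-3.14043783e+00, -1.01588372e-04,  2.78781135e+00]), 'force': array([-0.04889169,  0.33247856, -0.01926639]), 'moment': array([-0.02129099,  0.0183018 , -0.00836692]), 'grip_force': 0.0, 'grip_width': 0.0939994423339736}
scene panel [0.556 0.084 0.087] 0.97
scene panel [ 0.416 -0.097  0.019] 0.4
scene rack [ 0.493 -0.326  0.01 ] 0.65
scene clamp [ 0.497 -0.327  0.175] 0.82
scene clamp [ 0.406 -0.62   0.078] 0.63
scene clamp [ 0.627 -0.123  0.083] 0.57
scene blue_bottle [0.506 0.092 0.06 ] 0.9
scene tape_measure [0.416 0.373 0.035] 0.94
scene masking_tape [0.524 0.441 0.019] 0.95
scene sanding_block [ 0.415 -0.099  0.016] 0.92
top panel [0.555 0.117 0.099] 0.87
top panel [ 0.421 -0.092  0.02 ] 0.46
top rack [ 0.482 -0.311  0.011] 0.69
top clamp [ 0.409 -0.631  0.087] 0.54
top clamp [ 0.642 -0.125  0.087] 0.5
top clamp [ 0.498 -0.323  0.179] 0.47
top blue_bottle [0.501 0.102 0.084] 0.58
top masking_tape [0.522 0.45  0.026] 0.8
top sanding_block [ 0.416 -0.091  0.019] 0.6
```

View pics/scene.png

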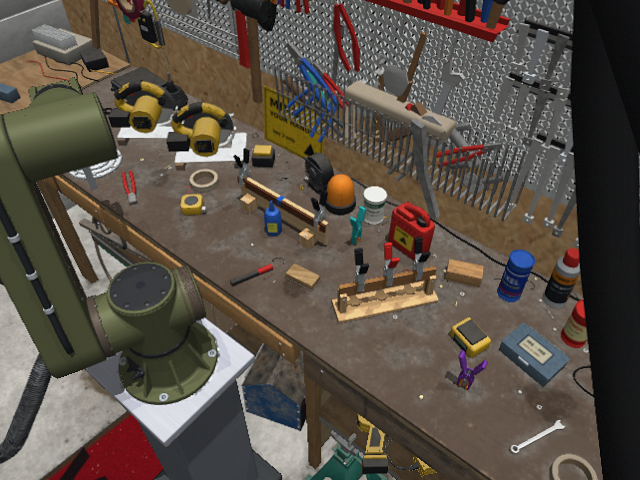

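View pics/top.png

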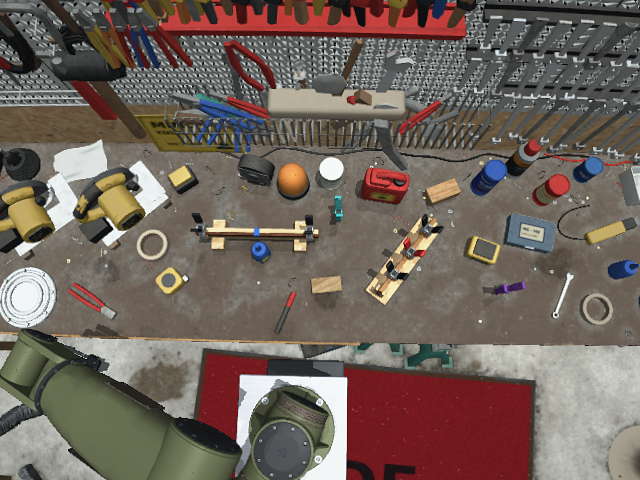

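The scene picture has these candidates for the red-handled clamp:
- Red-handled clamp, middle of the rack, at (390,258) in scene and (410,248) in top. This is my choice.
- Black rack clamps at (361,265) and (420,248) in scene.
- Turquoise at (357,225) and purple at (466,370), both decoys.
- Black clamps on the panel.

The bottle is at (272,218). I'll check the choice in a close crop and measure.

Run:
```python
from h import *
D={c:np.load(f"pics/{c}.npz") for c in ["scene","top"]}
a=cv2.resize(D["scene"]["img"][220:330,320:450],None,fx=4,fy=4,interpolation=cv2.INTER_CUBIC)
save("crop1.png",a)
for c in D:
    img,W=D[c]["img"],D[c]["W"]; hsv=cv2.cvtColor(img,cv2.COLOR_RGB2HSV); X,Y,Z=W[...,0],W[...,1],W[...,2]
    def line(n,m):
        p=W[m]; q=p[:,:2]; ce=np.median(q,0)
        for _ in range(5):
            vx,vy,x0,y0=cv2.fitLine(q.astype(np.float32),cv2.DIST_HUBER,0,.01,.01).ravel()
            r=(q-[x0,y0])@[-vy,vx]; q=q[abs(r)<max(.006,2*r.std())]
        s=(q-[x0,y0])@[vx,vy]
        mid=np.array([x0,y0])+np.array([vx,vy])*(s.min()+s.max())/2
        print(c,n,len(q),"mid",mid.round(4),"dir",round(np.degrees(np.arctan2(vy,vx)),2),"len",round(np.ptp(s),3),"rstd",round(r.std(),4))
    line("paneltop",(X>.5)&(X<.63)&(Y>-.1)&(Y<.32)&(Z>.09)&(Z<.108))
    line("rackbase",(X>.3)&(X<.65)&(Y>-.5)&(Y<-.15)&(Z>.008)&(Z<.02))
    line("batten",(X>.3)&(X<.65)&(Y>-.5)&(Y<-.15)&(Z>.104)&(Z<.116))
    red=((hsv[...,0]<8)|(hsv[...,0]>172))&(hsv[...,1]>150)&(hsv[...,2]>80)&(X>.4)&(X<.58)&(Y>-.42)&(Y<-.24)&(Z>.14)
    line("red",red); print(np.nanmedian(W[red],0),np.nanmax(Z[red]))
    bl=(hsv[...,0]>95)&(hsv[...,0]<125)&(hsv[...,1]>140)&(X>.4)&(X<.6)&(Y>.0)&(Y<.2)
    t=bl&(Z>.092)&(X>.53); print("tape",W[t].mean(0) if t.any() else None,t.sum())
    b=bl&(Z>.01)&(Z<.07)&(X<.53); q=W[b][:,:2]
    A=np.c_[2*q,np.ones(len(q))]; s=np.linalg.lstsq(A,(q**2).sum(1),rcond=None)[0]; print("bottle",s[:2],np.sqrt(s[2]+s[0]**2+s[1]**2),b.sum(),np.nanmin(q,0),np.nanmax(q,0))
    n=(Z>.1)&(Z<.14)&(X>.46)&(X<.53)&(Y>.06)&(Y<.14); print("nozzle",np.nanmean(W[n],0) if n.any() else None)
```

```text
scene paneltop 595 mid [0.5564 0.1126] dir -89.58 len 0.36 rstd 0.0071
scene rackbase 1918 mid [ 0.4722 -0.3133] dir -36.33 len 0.347 rstd 0.022
scene batten 351 mid [ 0.4978 -0.3269] dir -36.66 len 0.268 rstd 0.0042
scene red 149 mid [ 0.4985 -0.3255] dir 54.99 len 0.064 rstd 0.0057
[ 0.50844498 -0.31132851  0.20143654] 0.21580611164767768
tape [0.5569193  0.11441308 0.09804638] 26
bottle [0.50996882 0.10561125] 0.023363815639169654 119 [0.48294178 0.07929964] [0.52750604 0.12488583]
nozzle [0.50920397 0.10503851 0.11093842]
top paneltop 763 mid [0.558  0.1143] dir 89.91 len 0.355 rstd 0.0063
top rackbase 1184 mid [ 0.4969 -0.3118] dir -34.23 len 0.359 rstd 0.025
top batten 262 mid [ 0.4996 -0.3255] dir -36.69 len 0.269 rstd 0.0036
top red 112 mid [ 0.4992 -0.3243] dir 54.83 len 0.062 rstd 0.0055
[ 0.49781473 -0.33097696  0.20535419] 0.2169920135638556
tape [0.55757215 0.11402696 0.09925235] 34
bottle [0.51107224 0.10796446] 0.025515116060049903 34 [0.48459198 0.08170521] [0.52971695 0.12164827]
nozzle [0.50930833 0.10671188 0.11437114]
```

View pics/crop1.png

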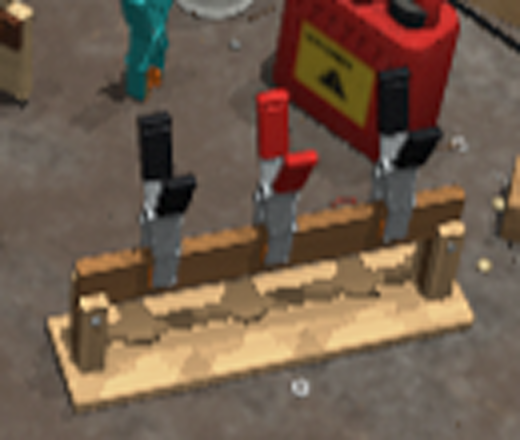

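The crop shows the red clamp at crop (270,150), in the middle of the batten between two black-handled ones. That confirms the choice. The two cameras agree to within a few mm, so I start on the bottle.

Request:
jog_arm:
  rows:
    - {"gripper":0.094,"slide":[-0.44,-0.274,0],"spin":-0.354}
    - {"gripper":0.094,"slide":[-0.44,-0.274,0],"spin":-0.354}
    - {"gripper":0.094,"slide":[-0.44,-0.274,0],"spin":-0.354}
    - {"gripper":0.094,"slide":[-0.44,-0.274,0],"spin":-0.354}
    - {"gripper":0.094,"slide":[-0.44,-0.274,0],"spin":-0.354}
    - {"gripper":0.094,"slide":[-0.44,-0.274,0],"spin":-0.354}
    - {"gripper":0.094,"slide":[-0.44,-0.274,0],"spin":-0.354}
    - {"gripper":0.094,"slide":[-0.44,-0.274,0],"spin":-0.354}

```text
time_s: 1.6
ee_pos: [0.4323, 0.2038, 0.4049]
eef_rot: [3.141, 0.001, -3.141]
force: [-0.1, 0.8, -0.3]
grip_width: 0.0937
grip_force: 0.0
```

Request:
jog_arm:
  rows:
    - {"gripper":0.094,"slide":[-0.074,-0.096,0],"spin":0}
    - {"gripper":0.094,"slide":[-0.074,-0.096,0],"spin":0}
    - {"gripper":0.094,"slide":[-0.074,-0.096,0],"spin":0}
    - {"gripper":0.094,"slide":[-0.074,-0.096,0],"spin":0}
    - {"gripper":0.094,"slide":[-0.074,-0.096,0],"spin":0}

```text
time_s: 2.1
ee_pos: [0.5053, 0.1098, 0.4045]
eef_rot: [3.141, -0.0, 3.141]
force: [-0.4, -0.3, -1.3]
grip_width: 0.0939
grip_force: 0.0
```

```bash
cat > m.py <<'E'
from h import *
def bottle():
    img,W=cloud("wrist"); hsv=cv2.cvtColor(img,cv2.COLOR_RGB2HSV); X,Y,Z=[W[...,i] for i in range(3)]
    o=telemetry.get_obs(); print(o["time_s"],o["ee_pos"],o["eef_rot"])
    bl=(hsv[...,0]>95)&(hsv[...,0]<125)&(hsv[...,1]>120)
    t=bl&(Z>.094)&(Z<.104)&(X>.538); print("tape",t.sum(),W[t].mean(0),np.percentile(W[t],[3,97],axis=0))
    for lo,hi in [(.06,.08),(.08,.1),(.1,.13)]:
        b=(Z>lo)&(Z<hi)&(X<.54)&(X>.46)&(abs(Y-.106)<.04); print("bot",lo,b.sum(),np.percentile(W[b],[2,98],axis=0).round(4).tolist() if b.any() else 0)
    p=(Z>.094)&(Z<.106)&(X>.535)&(X<.585)&(abs(Y-.114)<.12); q=W[p]
    print("panel",p.sum(),cv2.fitLine(q[:,:2].astype(np.float32),cv2.DIST_HUBER,0,.01,.01).ravel(),np.percentile(q,[3,97],axis=0).round(4).tolist())
    save("w_%d.png"%(100*o["time_s"]),img); np.savez("pics/wrist",img=img,W=W)
E
python3 -c "
from m import *
bottle()"; ls pics
```

```text
2.15 [0.50506544 0.11031073 0.40464902] [ 3.14147524e+00 -2.01046300e-04 -3.14108279e+00]
tape 529 [0.55975347 0.11468992 0.10091513] [[0.55043841 0.10728876 0.09581884]
 [0.57106743 0.12196092 0.10275061]]
bot 0.06 763 [[0.4878, 0.0836, 0.0617], [0.5347, 0.1328, 0.0797]]
bot 0.08 1772 [[0.4929, 0.0885, 0.0806], [0.5312, 0.1279, 0.0974]]
bot 0.1 355 [[0.5063, 0.1021, 0.1007], [0.5157, 0.1152, 0.1268]]
panel 5405 [7.7422056e-04 9.9999970e-01 5.5965805e-01 1.1508075e-01] [[0.551, 0.0019, 0.0953], [0.5708, 0.2284, 0.1021]]
crop1.png
scene.npz
scene.png
top.npz
top.png
w_215.png
wrist.npz
```

Request:
jog_arm:
  rows:
    - {"gripper":0.094,"slide":[-0.005,-0.002,0.05]}
    - {"gripper":0.094,"slide":[-0.005,-0.002,0.09]}
    - {"gripper":0.094,"slide":[-0.005,-0.002,0.13]}
    - {"gripper":0.094,"slide":[-0.005,-0.002,0.155]}
    - {"gripper":0.094,"slide":[-0.005,-0.002,0.166]}
    - {"gripper":0.094,"slide":[-0.005,-0.002,0.166]}
    - {"gripper":0.06,"slide":[-0.005,-0.002,0.166]}
    - {"gripper":0.04,"slide":[-0.005,-0.002,0.166]}
  squeeze: 12

```text
$.rows[0]: bad value
```

Request:
jog_arm:
  rows:
    - {"gripper":0.04,"slide":[0,0,0]}
    - {"gripper":0.04,"slide":[0,0,0]}
    - {"gripper":0.04,"slide":[0,0,0]}
    - {"gripper":0.04,"slide":[0,0,0]}
    - {"gripper":0.04,"slide":[0,0,0]}
    - {"gripper":0.04,"slide":[0,0,0]}

```text
$.rows[0]: bad value
```

Spin is required in each row.

Request:
jog_arm:
  rows:
    - {"gripper":0.094,"slide":[-0.005,-0.002,0.05],"spin":0}
    - {"gripper":0.094,"slide":[-0.005,-0.002,0.09],"spin":0}
    - {"gripper":0.094,"slide":[-0.005,-0.002,0.13],"spin":0}
    - {"gripper":0.094,"slide":[-0.005,-0.002,0.155],"spin":0}
    - {"gripper":0.094,"slide":[-0.005,-0.002,0.166],"spin":0}
    - {"gripper":0.094,"slide":[-0.005,-0.002,0.166],"spin":0}
    - {"gripper":0.06,"slide":[-0.005,-0.002,0.166],"spin":0}
    - {"gripper":0.04,"slide":[-0.005,-0.002,0.166],"spin":0}
  squeeze: 12

```text
time_s: 2.95
ee_pos: [0.5107, 0.108, 0.2402]
eef_rot: [3.141, 0.002, -3.141]
force: [0.2, 0.4, 0.0]
grip_width: 0.0817
grip_force: 0.0
```

Request:
jog_arm:
  rows:
    - {"gripper":0.04,"slide":[0,0,0],"spin":0}
    - {"gripper":0.04,"slide":[0,0,0],"spin":0}
    - {"gripper":0.04,"slide":[0,0,0],"spin":0}
    - {"gripper":0.04,"slide":[0,0,0],"spin":0}
    - {"gripper":0.04,"slide":[0,0,0],"spin":0}
    - {"gripper":0.04,"slide":[0,0,0],"spin":0}

```text
time_s: 3.55
ee_pos: [0.5106, 0.1077, 0.2388]
eef_rot: [3.141, 0.0, -3.141]
force: [-0.7, 0.8, 3.1]
grip_width: 0.0516
grip_force: 12.0
```

Request:
jog_arm:
  rows:
    - {"gripper":0.04,"slide":[0,0,-0.02],"spin":0}
    - {"gripper":0.04,"slide":[0,0,-0.03],"spin":0}
    - {"gripper":0.04,"slide":[0.03,0,-0.03],"spin":0}
    - {"gripper":0.04,"slide":[0.06,0.02,-0.03],"spin":0}
    - {"gripper":0.04,"slide":[0.09,0.04,-0.03],"spin":0}
    - {"gripper":0.04,"slide":[0.12,0.06,-0.03],"spin":0}
    - {"gripper":0.04,"slide":[0.14,0.07,-0.03],"spin":0}
    - {"gripper":0.04,"slide":[0.14,0.07,-0.03],"spin":0}

```text
time_s: 4.35
ee_pos: [0.3687, 0.1785, 0.2686]
eef_rot: [-3.142, -0.001, -3.139]
force: [-0.2, -0.7, -2.0]
grip_width: 0.0509
grip_force: 12.0
```

Request:
jog_arm:
  rows:
    - {"gripper":0.04,"slide":[0,0,0],"spin":0}
    - {"gripper":0.04,"slide":[0,0,0.015],"spin":0}
    - {"gripper":0.04,"slide":[0,0,0.023],"spin":0}
    - {"gripper":0.04,"slide":[0,0,0.027],"spin":0}
    - {"gripper":0.04,"slide":[0,0,0.029],"spin":0}
    - {"gripper":0.04,"slide":[0,0,0.029],"spin":0}
    - {"gripper":0.04,"slide":[0,0,0.029],"spin":0}

```text
time_s: 5.05
ee_pos: [0.3706, 0.1777, 0.2399]
eef_rot: [3.141, 0.0, -3.142]
force: [-0.0, 0.3, -2.0]
grip_width: 0.0517
grip_force: 12.0
```

Request:
jog_arm:
  rows:
    - {"gripper":0.04,"slide":[0,0,0.001],"spin":0}
    - {"gripper":0.04,"slide":[0,0,0.001],"spin":0}
    - {"gripper":0.055,"slide":[0,0,0.001],"spin":0}
    - {"gripper":0.06,"slide":[0,0,0.001],"spin":0}
    - {"gripper":0.094,"slide":[0,0,0.001],"spin":0}
    - {"gripper":0.094,"slide":[0,0,0.001],"spin":0}
    - {"gripper":0.094,"slide":[0,0,0.001],"spin":0}
    - {"gripper":0.094,"slide":[0,0,0.001],"spin":0}

```text
time_s: 5.85
ee_pos: [0.3705, 0.1777, 0.2387]
eef_rot: [-3.142, 0.0, -3.141]
force: [0.1, -0.9, -0.2]
grip_width: 0.0884
grip_force: 0.0
```

Request:
jog_arm:
  rows:
    - {"gripper":0.094,"slide":[0,0,0],"spin":0}
    - {"gripper":0.094,"slide":[0,0,-0.03],"spin":0}
    - {"gripper":0.094,"slide":[0,0,-0.07],"spin":0}
    - {"gripper":0.094,"slide":[0,0,-0.12],"spin":0}
    - {"gripper":0.094,"slide":[0,0,-0.17],"spin":0}
    - {"gripper":0.094,"slide":[0,0,-0.21],"spin":0.15}
    - {"gripper":0.094,"slide":[0,0,-0.23],"spin":0.3}
    - {"gripper":0.094,"slide":[0,0,-0.23],"spin":0.45}

```text
time_s: 6.65
ee_pos: [0.3703, 0.1776, 0.4716]
eef_rot: [3.138, 0.004, 2.686]
force: [0.3, 0.3, -0.1]
grip_width: 0.0944
grip_force: 0.0
```

```bash
python3 -c "
from h import *
o=telemetry.get_obs();print(o['ee_pos'],o['eef_rot'])
img,W=cloud('wrist');X,Y,Z=[W[...,i] for i in range(3)]
for lo,hi in [(.06,.08),(.08,.1),(.1,.15)]:
    b=(Z>lo)&(Z<hi)&(X<.45)&(abs(Y-.178)<.06);print(b.sum(),np.percentile(W[b],[2,98],axis=0).round(4).tolist() if b.any() else 0)
"
```

```text
[0.37029839 0.17762843 0.47164458] [3.13786414 0.00356781 2.68565834]
525 [[0.3483, 0.1541, 0.0633], [0.3974, 0.2035, 0.0798]]
1299 [[0.3534, 0.1589, 0.0804], [0.3926, 0.1987, 0.0969]]
226 [[0.3667, 0.1725, 0.1004], [0.3773, 0.1854, 0.127]]
```

Request:
jog_arm:
  rows:
    - {"gripper":0.094,"slide":[-0.335,-0.396,0],"spin":0.19}
    - {"gripper":0.094,"slide":[-0.335,-0.396,0],"spin":0.19}
    - {"gripper":0.094,"slide":[-0.335,-0.396,0],"spin":0.19}
    - {"gripper":0.094,"slide":[-0.335,-0.396,0],"spin":0.19}
    - {"gripper":0.094,"slide":[-0.335,-0.396,0],"spin":0.19}
    - {"gripper":0.094,"slide":[-0.335,-0.396,0],"spin":0.19}
    - {"gripper":0.094,"slide":[-0.335,-0.396,0],"spin":0.19}
    - {"gripper":0.094,"slide":[-0.335,-0.396,0],"spin":0.19}

```text
time_s: 7.5
ee_pos: [0.4704, -0.2119, 0.4682]
eef_rot: [-3.142, -0.001, 2.505]
force: [0.9, 0.3, 0.3]
grip_width: 0.0937
grip_force: 0.0
```

Request:
jog_arm:
  rows:
    - {"gripper":0.094,"slide":[-0.04,-0.03,0],"spin":0}
    - {"gripper":0.094,"slide":[-0.07,-0.06,0],"spin":0}
    - {"gripper":0.094,"slide":[-0.088,-0.071,0],"spin":0}
    - {"gripper":0.094,"slide":[-0.088,-0.071,0],"spin":0}
    - {"gripper":0.094,"slide":[-0.088,-0.071,0],"spin":0}

```text
time_s: 8.0
ee_pos: [0.4985, -0.3191, 0.4678]
eef_rot: [3.141, -0.002, 2.503]
force: [0.1, 0.4, -0.1]
grip_width: 0.094
grip_force: 0.0
```

```bash
python3 -c "
from h import *
o=telemetry.get_obs();print(o['ee_pos'],o['eef_rot'])
img,W=cloud('wrist');X,Y,Z=[W[...,i] for i in range(3)]
hsv=cv2.cvtColor(img,cv2.COLOR_RGB2HSV)
R=Ro.from_euler('xyz',o['eef_rot']).as_matrix()
T=(W-o['ee_pos'])@R   # tool coords
red=((hsv[...,0]<8)|(hsv[...,0]>172))&(hsv[...,1]>130)&(hsv[...,2]>60)&(X>.4)&(X<.58)&(Y>-.42)&(Y<-.24)&(Z>.14)&(Z<.23)
print(red.sum(),np.percentile(T[red],[1,5,50,95,99],axis=0).round(4)); print(np.percentile(Z[red],[50,95,99]))
for s in (-1,1):
    m=red&(s*(T[...,1]-np.median(T[red][:,1]))>0); print(s,m.sum(),np.percentile(T[m],[2,50,98],axis=0).round(4).tolist(), np.percentile(Z[m],[50,98]))
b=(Z>.107)&(Z<.117)&(X>.35)&(X<.65)&(Y>-.46)&(Y<-.18)
q=T[b][:,:2];vx,vy,x0,y0=cv2.fitLine(q.astype(np.float32),cv2.DIST_HUBER,0,.01,.01).ravel();print('batten',b.sum(),vx,vy,'y at x=0',y0-x0*vy/vx)
save('w2.png',img)
"
```

```text
[ 0.49854743 -0.31911806  0.46782547] [ 3.14149840e+00 -1.52825863e-03  2.50342418e+00]
2199 [[-0.0155 -0.0333  0.2525]
 [-0.014  -0.0312  0.2531]
 [-0.0035 -0.013   0.2631]
 [ 0.0041  0.0266  0.2901]
 [ 0.0045  0.0287  0.2936]]
[0.20475478 0.21468674 0.2152915 ]
-1 1099 [[-0.0149, -0.0333, 0.2528], [-0.0034, -0.0237, 0.263], [0.0044, -0.0137, 0.2914]] [0.20484471 0.21499622]
1 1099 [[-0.0154, 0.008, 0.2528], [-0.0036, 0.019, 0.2631], [0.0042, 0.0287, 0.2931]] [0.20473134 0.21506064]
batten 2640 0.99999756 0.0022205976 y at x=0 -0.002275276
```

View pics/w2.png

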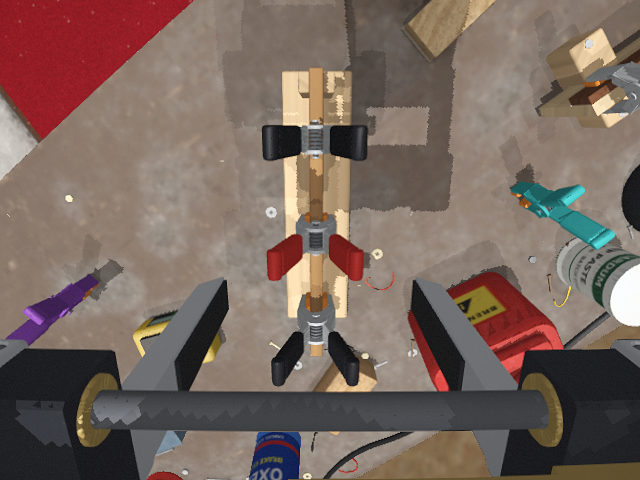

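The wrist view shows the red clamp at (316,245) with its handles at (285,258) and (348,258). The batten is parallel to the tool, and the clamp is offset −5.5 mm in tool x and −2 mm in y.

Request:
jog_arm:
  rows:
    - {"gripper":0.094,"slide":[-0.0055,-0.002,0.02],"spin":0}
    - {"gripper":0.094,"slide":[-0.0055,-0.002,0.05],"spin":0}
    - {"gripper":0.094,"slide":[-0.0055,-0.002,0.075],"spin":0}
    - {"gripper":0.094,"slide":[-0.0055,-0.002,0.085],"spin":0}
    - {"gripper":0.094,"slide":[-0.0055,-0.002,0.085],"spin":0}
    - {"gripper":0.07,"slide":[-0.0055,-0.002,0.085],"spin":0}
    - {"gripper":0.05,"slide":[-0.0055,-0.002,0.085],"spin":0}
    - {"gripper":0.01,"slide":[-0.0055,-0.002,0.085],"spin":0}
  squeeze: 40

```text
time_s: 8.85
ee_pos: [0.5018, -0.324, 0.3848]
eef_rot: [-3.142, 0.002, 2.502]
force: [0.2, 0.3, -0.8]
grip_width: 0.0735
grip_force: 0.0
```

Request:
jog_arm:
  rows:
    - {"gripper":0.01,"slide":[0,0,0],"spin":0}
    - {"gripper":0.01,"slide":[0,0,0],"spin":0}
    - {"gripper":0.01,"slide":[0,0,0],"spin":0}
    - {"gripper":0.01,"slide":[0,0,0],"spin":0}
    - {"gripper":0.01,"slide":[0,0,0],"spin":0}
    - {"gripper":0.01,"slide":[0,0,0],"spin":0}
    - {"gripper":0.01,"slide":[0,0,0],"spin":0}
    - {"gripper":0.01,"slide":[0,0,0],"spin":0}

```text
time_s: 9.65
ee_pos: [0.5018, -0.324, 0.3837]
eef_rot: [-3.142, 0.0, 2.502]
force: [0.8, 0.2, -0.7]
grip_width: 0.0225
grip_force: 40.0
```

Request:
jog_arm:
  rows:
    - {"gripper":0.01,"slide":[0,0,-0.01],"spin":0}
    - {"gripper":0.01,"slide":[0,0,-0.03],"spin":0}
    - {"gripper":0.01,"slide":[0,0,-0.055],"spin":0}
    - {"gripper":0.01,"slide":[0,0,-0.08],"spin":0}
    - {"gripper":0.01,"slide":[0,0,-0.11],"spin":0}
    - {"gripper":0.01,"slide":[0,0,-0.14],"spin":0}
    - {"gripper":0.01,"slide":[0,0,-0.15],"spin":0}
    - {"gripper":0.01,"slide":[0,0,-0.15],"spin":0}

```text
time_s: 10.45
ee_pos: [0.5016, -0.3239, 0.5349]
eef_rot: [3.142, 0.002, 2.502]
force: [-0.3, 0.6, -2.4]
grip_width: 0.0227
grip_force: 40.0
```

```bash
python3 -c "
from h import *
img,W=cloud('wrist');save('w3.png',img)
s,_=cloud('scene');cv2
save('s3.png',cv2.resize(s[130:330,270:450],None,fx=3,fy=3,interpolation=cv2.INTER_CUBIC))
"
```

```text
(no output)
```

View pics/w3.png

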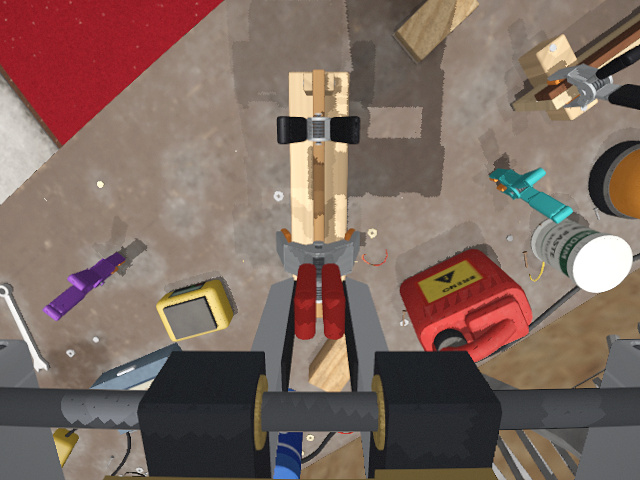

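View pics/s3.png

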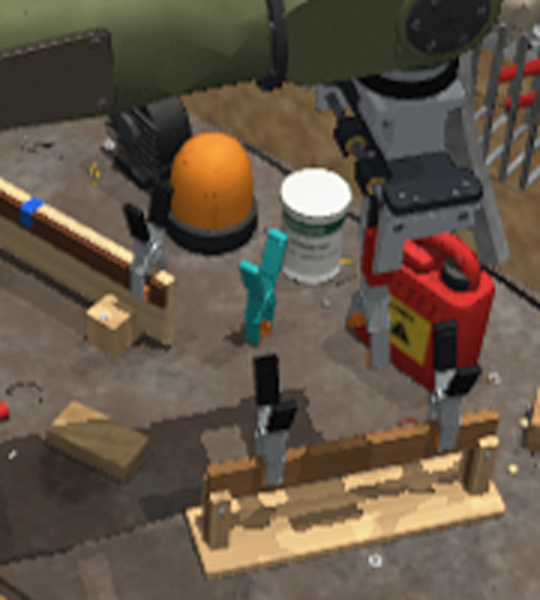

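The wrist view shows the red clamp held open and symmetric, jaws at (283,250) and (353,250). The scene crop shows only the two black clamps left on the rack, undisturbed. Next I carry it to hover over the tape.

Request:
jog_arm:
  rows:
    - {"gripper":0.01,"slide":[0.01,0.02,0],"spin":0.05}
    - {"gripper":0.01,"slide":[0.03,0.06,0],"spin":0.17}
    - {"gripper":0.01,"slide":[0.055,0.1,0],"spin":0.3}
    - {"gripper":0.01,"slide":[0.08,0.14,0],"spin":0.43}
    - {"gripper":0.01,"slide":[0.105,0.18,0],"spin":0.56}
    - {"gripper":0.01,"slide":[0.13,0.22,0],"spin":0.69}
    - {"gripper":0.01,"slide":[0.15,0.26,0],"spin":0.82}
    - {"gripper":0.01,"slide":[0.17,0.3,0],"spin":0.931}

```text
time_s: 11.35
ee_pos: [0.5445, 0.02, 0.5321]
eef_rot: [-3.139, -0.0, 1.566]
force: [0.1, -0.2, -2.0]
grip_width: 0.0227
grip_force: 40.0
```

Request:
jog_arm:
  rows:
    - {"gripper":0.01,"slide":[0.04,0.005,0],"spin":0}
    - {"gripper":0.01,"slide":[0.075,0.01,0],"spin":0}
    - {"gripper":0.01,"slide":[0.095,0.014,0],"spin":0}
    - {"gripper":0.01,"slide":[0.095,0.014,0],"spin":0}
    - {"gripper":0.01,"slide":[0.095,0.014,0],"spin":0}
    - {"gripper":0.01,"slide":[0.095,0.014,0],"spin":0}

```text
time_s: 11.95
ee_pos: [0.5586, 0.1122, 0.533]
eef_rot: [-3.141, 0.0, 1.57]
force: [-0.6, -0.2, -2.1]
grip_width: 0.0227
grip_force: 40.0
```

```bash
cat > c.py <<'E'
from h import *
o=telemetry.get_obs();print(o['time_s'],o['ee_pos'],o['eef_rot'],o['grip_width'])
img,W=cloud('wrist');X,Y,Z=[W[...,i] for i in range(3)]
hsv=cv2.cvtColor(img,cv2.COLOR_RGB2HSV)
R=Ro.from_euler('xyz',o['eef_rot']).as_matrix(); T=(W-o['ee_pos'])@R
near=(abs(T[...,0])<.03)&(abs(T[...,1])<.06)&(T[...,2]>.15)&(T[...,2]<.32)
ora=near&(hsv[...,0]>5)&(hsv[...,0]<18)&(hsv[...,1]>170)&(hsv[...,2]>120)
f=lambda m:np.percentile(T[m],[2,50,98],axis=0).round(4).tolist() if m.any() else 0
for s in (-1,1):
    m=near&(s*T[...,1]>0); print(s,'orange',(m&ora).sum(),f(m&ora)); 
    j=m&(T[...,2]>.255); print('  jaw',j.sum(),f(j))
red=near&((hsv[...,0]<5)|(hsv[...,0]>172))&(hsv[...,1]>130); print('red',f(red))
bl=(hsv[...,0]>95)&(hsv[...,0]<125)&(hsv[...,1]>120)
t=bl&(Z>.09)&(Z<.108)&(X>.538)&(X<.59)&(abs(Y-.114)<.03); print("tape tool",t.sum(),f(t))
p=(Z>.094)&(Z<.106)&(X>.535)&(X<.585)&(abs(Y-.114)<.12); q=T[p]
print("panel",p.sum(),cv2.fitLine(q[:,:2].astype(np.float32),cv2.DIST_HUBER,0,.01,.01).ravel(),f(p))
save("w%d.png"%(100*o["time_s"]),img)
E
python3 c.py
python3 -c "
from h import *
for c in('scene','top'):
    cams.camera(c)
    for t in('jaw_a','clamp'):
        for f in finder.find_in(t,c): print(c,t,np.round(f['point'],3),round(f['confidence'],2))"; ls pics
```

```text
11.95 [0.55856256 0.11223364 0.53302515] [-3.14055472e+00  3.19199594e-04  1.56986497e+00] 0.022654889830981788
-1 orange 64 [[0.0037, -0.0268, 0.2795], [0.0083, -0.0222, 0.2812], [0.0096, -0.0201, 0.2924]]
  jaw 357 [[-0.0058, -0.0309, 0.2553], [0.0072, -0.0243, 0.2749], [0.0098, -0.0145, 0.2919]]
1 orange 57 [[0.0049, 0.0191, 0.2796], [0.0086, 0.0213, 0.2819], [0.0096, 0.0254, 0.2916]]
  jaw 346 [[-0.0065, 0.0142, 0.2551], [0.0073, 0.0237, 0.2735], [0.011, 0.0298, 0.2917]]
red [[-0.0083, -0.0104, 0.1708], [0.008, 0.002, 0.1737], [0.0112, 0.0114, 0.2122]]
tape tool 253 [[-0.0042, -0.0059, 0.4303], [0.0027, 0.0039, 0.4319], [0.0104, 0.0138, 0.4335]]
panel 3017 [0.9999905  0.00434915 0.03952112 0.00370314] [[-0.102, -0.0058, 0.4308], [0.0426, 0.0038, 0.4325], [0.119, 0.0133, 0.4344]]
scene jaw_a [0.549 0.105 0.292] 0.85
scene jaw_a [0.538 0.103 0.289] 0.76
scene jaw_a [ 0.405 -0.619  0.075] 0.7
scene jaw_a [ 0.406 -0.639  0.086] 0.67
scene jaw_a [ 0.628 -0.125  0.078] 0.58
scene jaw_a [ 0.62  -0.123  0.059] 0.42
scene clamp [ 0.408 -0.623  0.077] 0.91
scene clamp [0.548 0.107 0.294] 0.83
top jaw_a [ 0.41  -0.63   0.095] 0.53
top jaw_a [ 0.642 -0.121  0.093] 0.51
top jaw_a [ 0.619 -0.125  0.061] 0.42
top jaw_a [ 0.413 -0.638  0.099] 0.42
top clamp [ 0.641 -0.124  0.09 ] 0.72
top clamp [ 0.409 -0.625  0.088] 0.49
crop1.png
s3.png
scene.npz
scene.png
top.npz
top.png
w1195.png
w2.png
w3.png
w_215.png
wrist.npz
```

Request:
jog_arm:
  rows:
    - {"gripper":0.01,"slide":[0.0025,0.003,0.02],"spin":0.004}
    - {"gripper":0.01,"slide":[0.0025,0.003,0.05],"spin":0.004}
    - {"gripper":0.01,"slide":[0.0025,0.003,0.08],"spin":0.004}
    - {"gripper":0.01,"slide":[0.0025,0.003,0.1],"spin":0.004}
    - {"gripper":0.01,"slide":[0.0025,0.003,0.113],"spin":0.004}
    - {"gripper":0.01,"slide":[0.0025,0.003,0.113],"spin":0.004}
    - {"gripper":0.01,"slide":[0.0025,0.003,0.113],"spin":0.004}
    - {"gripper":0.01,"slide":[0.0025,0.003,0.113],"spin":0.004}

```text
time_s: 13.1
ee_pos: [0.5616, 0.1156, 0.422]
eef_rot: [3.14, -0.0, 1.567]
force: [-0.0, -1.3, -1.9]
grip_width: 0.0226
grip_force: 40.0
```

```bash
python3 c.py; python3 -c "
from h import *
a,_=cloud('wrist');s,W=cloud('scene')
x=cv2.resize(s[165:245,230:330],None,fx=4,fy=4,interpolation=cv2.INTER_CUBIC)
b=cv2.resize(a[120:360,190:450],(400,320*400//400));save('hov.png',np.hstack([x,b]))"
```

```text
13.1 [0.56158557 0.11564568 0.42200695] [ 3.13961184e+00 -2.91296550e-04  1.56680524e+00] 0.02260441809161009
-1 orange 65 [[0.0035, -0.0267, 0.2794], [0.0083, -0.0223, 0.2807], [0.0097, -0.02, 0.2919]]
  jaw 402 [[-0.006, -0.031, 0.2553], [0.0066, -0.0238, 0.2778], [0.0101, -0.0019, 0.3199]]
1 orange 55 [[0.0045, 0.019, 0.2801], [0.0086, 0.0213, 0.2815], [0.0097, 0.0254, 0.2914]]
  jaw 370 [[-0.0065, 0.003, 0.2553], [0.007, 0.0235, 0.2765], [0.0111, 0.0298, 0.3199]]
red [[-0.0081, -0.0104, 0.1708], [0.0081, 0.002, 0.1737], [0.0112, 0.0113, 0.2124]]
tape tool 466 [[-0.0081, -0.0108, 0.3195], [-0.0005, -0.001, 0.3208], [0.0065, 0.0095, 0.3223]]
panel 5111 [ 9.9998641e-01 -5.2144956e-03  3.3279054e-02 -5.8795878e-04] [[-0.1169, -0.0104, 0.3199], [0.0475, -0.0004, 0.3215], [0.1156, 0.0089, 0.3231]]
```

View pics/hov.png

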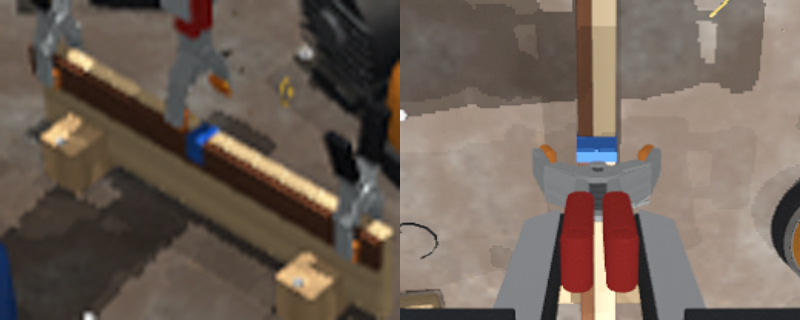

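The crops show the open jaws centred over the panel (right half: jaws at (545,155) and (650,155), panel and tape between). Measured offset is under 1 mm. I descend slowly, with a tiny correction.

Request:
jog_arm:
  rows:
    - {"gripper":0.01,"slide":[-0.001,0,0.005],"spin":-0.004}
    - {"gripper":0.01,"slide":[-0.001,0,0.015],"spin":-0.004}
    - {"gripper":0.01,"slide":[-0.001,0,0.025],"spin":-0.004}
    - {"gripper":0.01,"slide":[-0.001,0,0.035],"spin":-0.004}
    - {"gripper":0.01,"slide":[-0.001,0,0.043],"spin":-0.004}
    - {"gripper":0.01,"slide":[-0.001,0,0.049],"spin":-0.004}
    - {"gripper":0.01,"slide":[-0.001,0,0.049],"spin":-0.004}
    - {"gripper":0.01,"slide":[-0.001,0,0.049],"spin":-0.004}

```text
time_s: 14.05
ee_pos: [0.5616, 0.1147, 0.3718]
eef_rot: [3.141, -0.0, 1.571]
force: [0.2, -0.6, -0.1]
grip_width: 0.0229
grip_force: 40.0
```

```bash
python3 c.py; python3 -c "
from h import *
o=telemetry.get_obs();print(o['force'],o['moment'],o['joint_vel'])
a,_=cloud('wrist');s,W=cloud('scene')
for t in ('jaw_a','blue_bottle','tape_measure','masking_tape','sanding_block'):
    for f in finder.find_in(t,'scene')[:3]: print(t,np.round(f['point'],3),round(f['confidence'],2))
x=cv2.resize(s[165:245,230:330],None,fx=4,fy=4,interpolation=cv2.INTER_CUBIC)
b=cv2.resize(a[120:360,190:450],(400,320));save('fin.png',np.hstack([x,b]))"
```

```text
14.05 [0.56156128 0.11465568 0.37182488] [ 3.14139988e+00 -2.38707541e-05  1.57081319e+00] 0.0228574824090656
-1 orange 65 [[0.0034, -0.0268, 0.2794], [0.0083, -0.0222, 0.2811], [0.0096, -0.0201, 0.2927]]
  jaw 893 [[-0.0052, -0.0301, 0.2557], [0.0097, -0.0084, 0.2714], [0.0289, -0.0001, 0.2893]]
1 orange 56 [[0.005, 0.019, 0.2797], [0.0086, 0.0212, 0.2816], [0.0097, 0.0254, 0.2912]]
  jaw 841 [[-0.007, 0.0005, 0.2555], [0.0105, 0.0081, 0.2714], [0.029, 0.0295, 0.2896]]
red [[-0.0081, -0.0105, 0.1707], [0.0081, 0.002, 0.1737], [0.0112, 0.0114, 0.2121]]
tape tool 93 [[0.005, -0.0104, 0.2692], [0.007, -0.0043, 0.2706], [0.0083, 0.0101, 0.2724]]
panel 7287 [ 1.0000000e+00  9.4418574e-05  3.0217582e-02 -1.7269916e-04] [[-0.1111, -0.0098, 0.2698], [0.0489, -0.0, 0.2713], [0.1167, 0.0096, 0.2729]]
[ 0.01460668 -0.39229306 -2.13860616] [-0.04677775  0.08467041  0.00949272] [-0.00157145 -0.00466467 -0.00190309 -0.00079227 -0.00020626 -0.0020332 ]
jaw_a [ 0.406 -0.617  0.072] 0.98
jaw_a [ 0.62  -0.125  0.061] 0.66
jaw_a [0.541 0.107 0.126] 0.65
blue_bottle [0.364 0.161 0.061] 0.66
tape_measure [0.412 0.372 0.035] 0.84
tape_measure [ 0.416 -0.096  0.02 ] 0.54
masking_tape [0.528 0.444 0.019] 0.8
sanding_block [ 0.415 -0.099  0.021] 0.83
```

View pics/fin.png

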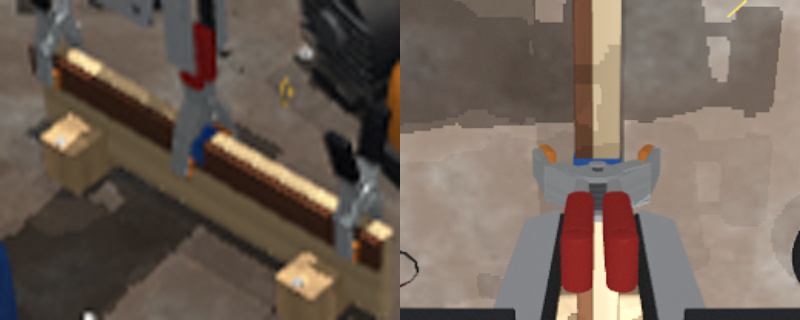

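The jaws straddle the panel at the tape, centred to under 1 mm. The pads sit about 15 mm below the top edge, level with the strip. No contact force shows and the bystanders are where they were. Handing in.

```bash
python3 -c "
from h import *
print(workorder.hand_in())"
```

```text
the job is handed in; nothing more can be done
None
```

The job is handed in: the bottle stands upright about 15 cm from the panel, and the red clamp is held wide open over the tape, pads level with the strip and not touching the panel.

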